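Rock the carver's battery into its charging dock and shut the keeper

ROBOT

A 7-joint arm with a two-finger parallel gripper is mounted at the origin on the work surface. World frame = base frame: x ahead of the robot, y to its left, z up, the work surface at z = 0. Lengths are in mm, angles in rad, forces in N, time in s.
With the tool pointing down it reaches from about 350 to 900 mm from the base axis. Payload 19.9 kg.
Tool frame: the origin (TCP) lies between the finger pads; the fingertips stand 14 mm ahead of it and the grasp point (between the pads) lies 5 mm behind it; z points along the fingers, y is the direction in which the jaws open and shut (so a half turn about z gives the same grasp; the last joint's range is limited). The gripper opens to 94 mm and grips with 3 to 60 N. Pads are 16 mm wide; open, the fingers measure 119 mm over their backs; the gripper's body (75 mm by 177 mm) begins 78 mm behind the grasp point.
Start: joints at [1.097, 0.417, -0.01, 1.614, 0.005, 1.111, -0.053], TCP at [261.558, -567.616, 219.425] pointing down, gripper open.
Joint ranges: [-2.81, 2.81], [-0.39, 2.02], [-1.27, 1.25], [0.06, 2.57], [-1.19, 4.33], [0.19, 2], [-2.82, 2.82]. Speed limits (rad/s): [1.89, 1.89, 2.39, 2.39, 3.01, 3.01, 3.01].

INTERFACE

Orientations are given as a rotation vector (axis times angle).
In Python, from rig import monitor, optics, job_done gives the robot as it stands.
- The arm moves only by the tool carry_out, never from a script. Its argument "moves" is one flat list of numbers, 7 for each row, row after row: the turn, a rotation vector about the tool's x, y, z in rad, then the shift along the tool's x, y, z in cm, then the closure, from 0 (fully open) to 1 (shut). A call has 1 to 20 rows; each row is the pose to reach, as a shift and turn from the pose measured when the call began, along the tool's axes at that moment; what a row does not reach only later rows make up. A row lasts 1/10 s, in which the tool goes at most 50 mm and 8.59 degrees, less where a joint would pass 70% of its speed; a pose out of reach is approached as far as the arm can. A call with a gripper value outside its range is refused whole. The fingers move at their own pace and stop on an object; "force" is the grip in N (left out, the last holds). Time passes only in rows, so rows that repeat a pose let the fingers close. It gives the time, the measured TCP pose, the force and the opening at its end, in the units of the state.
- monitor.observe(): the state, without advancing time (a new reading comes with each control period).
- optics.read_camera(name): name is "scene" or "top"; returns a dict with "img" (480x640x3 uint8, red, green, blue), "fx", "fy", "cx", "cy" (pixels), "k1" (the pictures are not rectified: a ray, as slopes to the right and down, at radius r is drawn at 1 + k1 r^2 times it, then the intrinsics apply), "R" (3x3) and "t" (3): a world point X has camera coordinates R X + t. Camera axes: x right, y down, z forward; pixel columns grow to the right and rows downward; lengths in mm; the calibration is good to about 2 mm. A picture is of the moment at which its call begins. There is no depth.
- job_done(): hands the job in, once; it reports no verdict.
The state is a dict: "time": time; "joints": joint angles; "joint_vel": joint speeds; "tau": joint torques, N m; "ee_pos": TCP position; "tool_rot": TCP orientation; "wrist_force": force on the tool from outside, world axes, zero at the start; "torque": the same for the moment, N m; "width": opening from 0.0 (shut) to 1.0 (fully open).
Only numpy, scipy, OpenCV 4.12 (cv2) and the standard library are available. Lean on these libraries where they do the work, as an engineer would, in place of code of your own. Each camera call takes 0.05 s, during which the arm holds its last target.

TASK

Load the cordless carver's battery into the charging dock without lifting it: slide it along the deck, nose first, until the nose tips down into the pocket, then press the raised tail down past the spring until the battery lies flat, fully home. Then swing the red keeper arm across the middle of the battery to lock it in. Leave the brush, the cork sanding block and the wax jar near the dock where they are.

Things in the scene. Friction and masses are not known exactly. Their poses are not given: they have to be found in the camera images.
- dock: Grey charging dock fixed to the table, 230 x 132 mm. Origin on the table under the pocket's middle; z up; x along the dock from loading deck to pocket (roughly away from the robot), y to the left of that. Deck: flat, 22 mm above the table, from x = -168 mm to the pocket.
- pocket (a point): Middle of the pocket's mouth, at deck level (22 mm above the table); axes as the dock's. Pocket: 73.5 mm along x, 50 mm along y, 12 mm deep (floor 10 mm above the table). Nothing rises above deck level at its far end.
- rail_mouth (a point): On the deck, midway between the wide ends of two slippery yellow guide rails 8 mm high, 89 mm before the pocket's middle; axes as the dock's. Here the rails are about 88 mm apart; they narrow to 49 mm at 49 mm before the pocket's middle and then run straight along both sides of the pocket to its far end.
- pocket_near_end (a point): Middle of the upper edge of the pocket's near end wall (deck level). In that wall, below deck level, sits a brass sprung cheek: a slope 0.5 mm proud at its top, 5 mm at its foot, that yields. It props the tail of a battery slid in nose first about 7 mm too high, until the tail is pressed down with some 4 to 15 N.
- battery_center (a point): Centre (half-way up) of the battery block, black with an orange band round its nose end: 70 mm long (x), 46 wide (y), 30 high (z), 0.2 to 0.4 kg. Its x axis points to the nose. Starts flat on the deck, nose towards the pocket, askew by up to 12 degrees. Fully home its top is 18 mm above the deck (40 mm above the table).
- battery_nose (a point): Middle of the lower edge of the battery's nose end (orange), 35 mm from its centre; axes as the battery's.
- battery_tail (a point): Middle of the lower edge of the battery's tail end (all black), 35 mm from its centre; axes as the battery's.
- keeper (a joint): Angle (rad) of the red keeper arm about its post. 0: it points along the dock's +x, beside the pocket (open); grows as it swings clockwise seen from above; 1.57: across the middle of the pocket (shut); stops at 1.62. It stays where it is left; about 1 N at the knob moves it. It starts open, between -0.4 and 0.3.
- keeper_pivot (a point): On the axis of the keeper's upright steel post, 42 mm to the left (+y) of the pocket's middle, at the arm's underside, 43 mm above the table. The arm is 58 mm long, 12 mm wide, 6 mm thick; it passes 3 mm over a battery that is fully home and strikes one that is not.
- keeper_knob (a point): Middle of the upright red knob on the keeper arm, 50 mm from the post's axis: 14 mm thick, from 48 to 78 mm above the table.
- brush: Bystander, loose: dust brush lying on the table beside the dock.
- sanding_block: Bystander, loose: cork sanding block 70 x 50 x 35 mm standing beside the dock.
- wax_jar: Bystander, loose: amber wax jar with brass lid, 66 mm wide, 70 mm high.
- battery: The same battery, origin at the middle of its underside.
Mind the look-alikes: they are no part of the job. There is more than one size of the battery; the job needs the middle-sized.

How it is judged (in metres and radians):
On the way, in this order (a step that is already met when the one before it is completed fails the run):
1. the battery's nose is tipped down into the pocket while its tail is still up (x of battery_nose in the frame of dock between 0 and 0.045 m and z of battery_nose in the frame of dock below 0.0165 m and z of battery_tail in the frame of dock above 0.0145 m and angle between battery_center's own z axis and vertical between 0.05 and 0.6 rad), for 0.15 s.
2. the battery lies flat and fully home in the pocket, the keeper still open (x of battery_center in the frame of dock between -0.005 and 0.005 m and y of battery_center in the frame of dock between -0.004 and 0.004 m and z of battery_center in the frame of dock below 0.0272 m and angle between battery_center's own z axis and vertical below 0.05 rad and value of joint keeper below 0.9 rad), for 0.2 s.
3. the keeper arm is across the battery (value of joint keeper between 1.25 and 1.9 rad), for 0.2 s.
At the end, for the whole second after the job is handed in: The battery lies at rest flat in the pocket (centre within 5 mm along and 4 mm across of the pocket's middle, within about 2 mm of fully down, tilt under 0.05 rad) and the keeper stands across it (joint above 1.25 rad) (all of step 3 and x of battery_center in the frame of dock between -0.005 and 0.005 m and y of battery_center in the frame of dock between -0.004 and 0.004 m and z of battery_center in the frame of dock below 0.0272 m and angle between battery_center's own z axis and vertical below 0.05 rad and linear speed of battery below 0.02 m/s); the robot touches nothing.
It fails at once if the battery is lifted off the dock (its centre more than 25 mm above its height on the deck) (z of battery_center in the frame of dock above 0.062 m).
It fails at once if a bystander is displaced by more than 30 mm (distance of any of brush, sanding_block, wax_jar from where it was at the start of the episode above 0.03 m).
It also fails if it takes over 64 s, if anything falls off the work surface, if the arm or the gripper's body presses on something with over 40 N, if the wrist force passes 120 N, or if a joint passes its speed limit or range.

## Working session

There is one attempt and no reset: what is moved stays moved. The work goes in short steps, Python scripts to look and compute and a tool call to move; the robot and the scene stay as the last step left them, time stands still between calls to the robot, and variables do not carry over. Pictures are saved under pics/ and viewed, and the job is handed in when it is done.

Besides the shell and the picture viewer there is one more tool, called after ">>>" in YAML: its name, and indented under it one key for each argument. carry_out: Moves the arm, as the interface text tells. Its arguments: {"type":"object","properties":{"moves":{"type":"array","items":{"type":"number"}},"force":{"type":"number"}},"required":["moves"]}

```bash
ls; mkdir -p pics
python3 - <<'E'
from rig import monitor, optics
import cv2
print(monitor.observe())
for n in("scene","top"):
    c=optics.read_camera(n); cv2.imwrite(f"pics/{n}0.png",c["img"][:,:,::-1])
    print({k:v for k,v in c.items() if k!="img"})
E
```

```text
pics
{'time': 0.0, 'joints': array([ 1.09752914,  0.41797349, -0.01028106,  1.61414657,  0.00466991,
        1.1106897 , -0.05303535]), 'joint_vel': array([ 4.69521603e-04,  1.77004145e-04,  7.47332362e-04, -5.47626498e-05,
        4.41403670e-05, -1.76264424e-03, -2.51055399e-03]), 'tau': array([-6.89693825e-04, -8.51253033e+01,  6.38385639e-01, -4.25994337e+01,
       -4.87064011e-02,  1.85134588e-02,  1.01329413e-04]), 'ee_pos': array([ 261.38913895, -567.33498368,  218.8372725 ]), 'tool_rot': array([-3.06756744e+00, -6.72623474e-01,  5.10845582e-04]), 'wrist_force': array([ 0.84566237,  0.03472587, -0.26164428]), 'torque': array([0.00463109, 0.02564955, 0.06302405]), 'width': 0.9967263250591495}
{'fx': 493.98207000451686, 'fy': 493.98207000451686, 'cx': 312.15049538278043, 'cy': 241.00194845543973, 'k1': -0.04785326441144569, 'R': array([[ 0.50996031,  0.86004385,  0.01628076],
       [ 0.70115014, -0.40463129, -0.58707922],
       [-0.49832617,  0.31080235, -0.80936576]]), 't': array([-321.3980317 , -275.94161126, 1348.91489203])}
{'fx': 467.5401092535607, 'fy': 467.5401092535607, 'cx': 317.6105744559769, 'cy': 252.42092187670278, 'k1': -0.12559347367519227, 'R': array([[ 0.01526867, -0.99975732,  0.0158796 ],
       [-0.99580053, -0.01663815, -0.09002491],
       [ 0.09026727, -0.01443835, -0.99581291]]), 't': array([  49.8266071 ,  493.26857061, 1028.47950545])}
```

View pics/scene0.png

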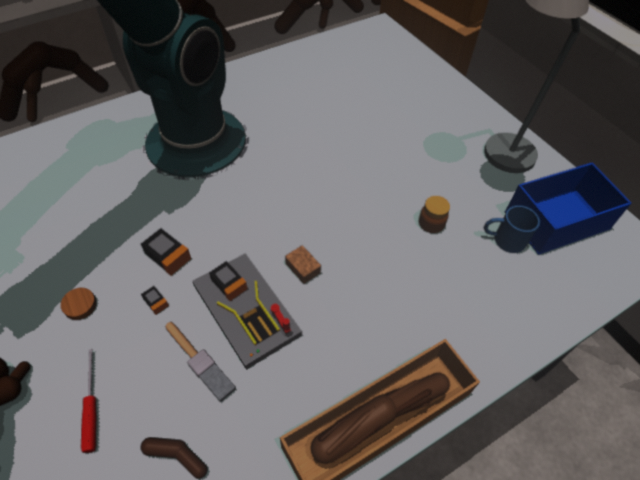

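View pics/top0.png

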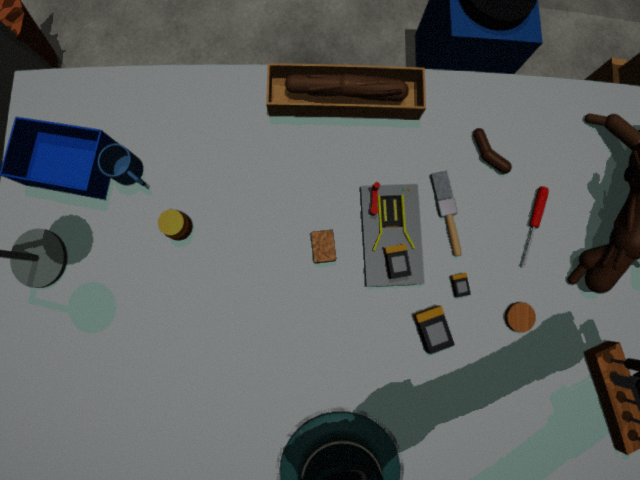

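Three batteries in the top view: (433,330) is large on the table, (460,284) is small on the table, and (398,262) is middle-sized on the dock deck. The last fits: it lies on the deck with its orange nose towards the pocket. I'll confirm that in an enlarged crop.

Run:
```python
import cv2
a=cv2.imread("pics/top0.png")[170:360,340:480]; cv2.imwrite("pics/top0c.png",cv2.resize(a,None,fx=4.2,fy=3.1*1.0 and 4.2/1.35*1.0,interpolation=3) if 0 else cv2.resize(a,None,fx=3.1,fy=3.1,interpolation=2))
a=cv2.imread("pics/scene0.png")[220:380,130:340]; cv2.imwrite("pics/scene0c.png",cv2.resize(a,None,fx=3.7,fy=3.7,interpolation=2))
```

```text
(no output)
```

View pics/top0c.png

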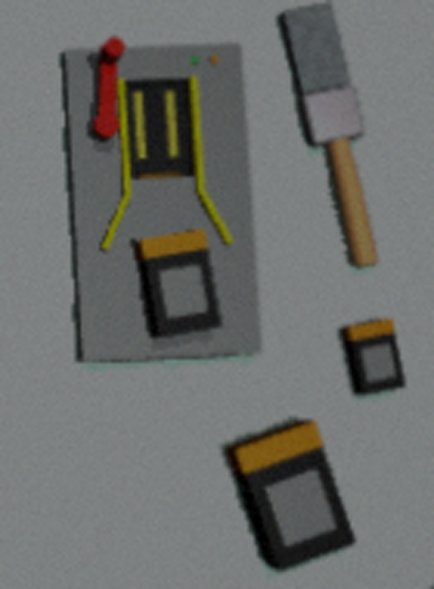

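View pics/scene0c.png

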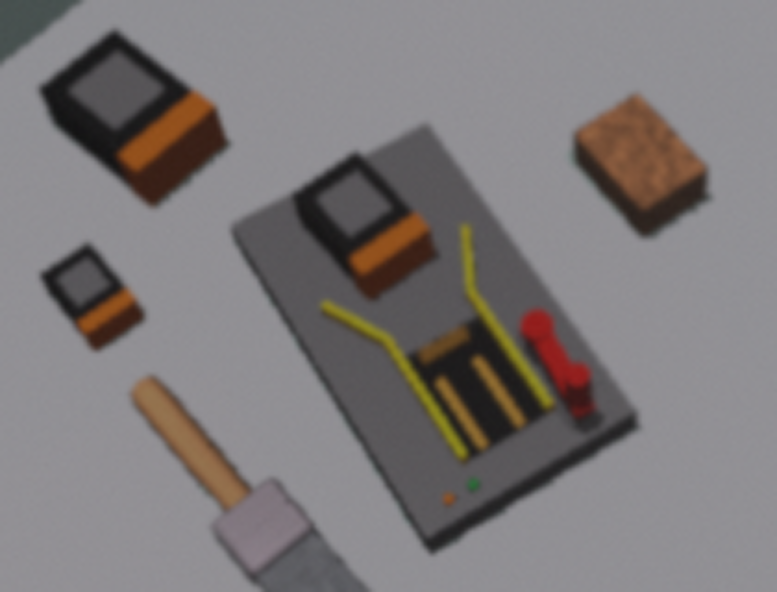

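The crops confirm the battery on the deck at top (398,262) is the middle-sized one. The rails, pocket and red keeper (open) are clearly visible. Next I'll measure.

```bash
cat > h.py <<'E'
import numpy as np, cv2
from rig import monitor, optics
def und(c,px):
    K=np.array([[c["fx"],0,c["cx"]],[0,c["fy"],c["cy"]],[0,0,1.]])
    q=(np.atleast_2d(px)-[c["cx"],c["cy"]])/[c["fx"],c["fy"]]
    s=q.copy()
    for _ in range(20): s=q/(1+c["k1"]*(s**2).sum(1,keepdims=True))
    return s
def plane(c,px,z):
    s=und(c,px); d=np.c_[s,np.ones(len(s))]@c["R"]; o=-c["R"].T@c["t"]
    return o+d*((z-o[2])/d[:,2:])
def proj(c,X):
    P=np.atleast_2d(X)@c["R"].T+c["t"]; s=P[:,:2]/P[:,2:]
    s=s*(1+c["k1"]*(s**2).sum(1,keepdims=True))
    return s*[c["fx"],c["fy"]]+[c["cx"],c["cy"]]
def ds(Rm): pass
E
cat > m.py <<'E'
from h import *
c={n:optics.read_camera(n) for n in("scene","top")}
roi={"top":(170,300,355,430),"scene":(245,370,190,305)}
for n in c:
    h=cv2.cvtColor(c[n]["img"],cv2.COLOR_RGB2HSV); r=roi[n]
    for nm,lo,hi,z in(("yellow",(25,150,70),(35,255,255),26),("orange",(8,150,110),(22,255,255),52),("red",(0,170,70),(5,255,255),46),("red2",(174,170,70),(180,255,255),46)):
        m=np.zeros(h.shape[:2],np.uint8); m[r[0]:r[1],r[2]:r[3]]=cv2.inRange(h,lo,hi)[r[0]:r[1],r[2]:r[3]]
        for k in cv2.findContours(m,0,1)[0]:
            a=cv2.contourArea(k)
            if a>15:
                ((x,y),wh,an)=cv2.minAreaRect(k); b=cv2.boxPoints(((x,y),wh,an))
                print(n,nm,a,np.round(b,1).tolist(),"W",np.round(plane(c[n],b,z)[:,:2]).tolist())
# manual dock corners
t=np.array([(62,52),(242,45),(260,352),(80,361)])/3.1+[340,170]
s=np.array([(630,420),(432,540),(233,230),(427,125)])/3.7+[130,220]
print(plane(c["top"],t,22).round(),plane(c["scene"],s,22).round())
E
python3 m.py
```

```text
scene yellow 110.0 [[217.0, 303.0], [222.6999969482422, 297.70001220703125], [260.20001220703125, 338.20001220703125], [254.39999389648438, 343.5]] W [[508.0, -158.0], [502.0, -143.0], [624.0, -117.0], [628.0, -132.0]]
scene yellow 83.5 [[249.5, 284.70001220703125], [255.8000030517578, 281.6000061035156], [278.79998779296875, 328.6000061035156], [272.5, 331.70001220703125]] W [[502.0, -80.0], [502.0, -65.0], [624.0, -75.0], [624.0, -89.0]]
scene orange 27.5 [[247.5, 323.29998779296875], [249.39999389648438, 322.1000061035156], [260.8999938964844, 339.3999938964844], [259.1000061035156, 340.6000061035156]] W [[595.0, -128.0], [594.0, -123.0], [638.0, -121.0], [639.0, -125.0]]
scene orange 31.5 [[257.20001220703125, 317.5], [259.20001220703125, 316.1000061035156], [271.29998779296875, 333.1000061035156], [269.29998779296875, 334.5]] W [[593.0, -106.0], [592.0, -101.0], [637.0, -97.0], [637.0, -102.0]]
scene orange 101.0 [[224.1999969482422, 289.20001220703125], [242.1999969482422, 277.20001220703125], [245.1999969482422, 281.79998779296875], [227.1999969482422, 293.79998779296875]] W [
[... 1231 characters left out ...]
0]]
top orange 93.0 [[385.5, 246.89999389648438], [405.1000061035156, 243.60000610351562], [406.1000061035156, 249.3000030517578], [386.3999938964844, 252.60000610351562]] W [[504.0, -91.0], [512.0, -134.0], [500.0, -136.0], [492.0, -93.0]]
top red 98.5 [[370.0, 190.0], [377.0, 190.0], [377.0, 213.0], [370.0, 213.0]] W [[632.0, -57.0], [633.0, -73.0], [580.0, -73.0], [580.0, -57.0]]
top red 16.0 [[374.0, 183.0], [379.0, 183.0], [379.0, 187.0], [374.0, 187.0]] W [[648.0, -66.0], [649.0, -77.0], [640.0, -77.0], [639.0, -66.0]]
[[ 645.  -37.   22.]
 [ 653. -171.   22.]
 [ 426. -183.   22.]
 [ 418.  -51.   22.]] [[ 653.  -42.   22.]
 [ 661. -165.   22.]
 [ 433. -182.   22.]
 [ 423.  -51.   22.]]
```

```bash
cat > d.py <<'E'
from h import *
from scipy.optimize import least_squares
c={n:optics.read_camera(n) for n in("scene","top")}
roi={"top":(170,300,355,430),"scene":(245,370,190,305)}
a0=0.056;P0=np.array([592,-107.])
for n in c:
    h=cv2.cvtColor(c[n]["img"],cv2.COLOR_RGB2HSV); r=roi[n]
    m=np.zeros(h.shape[:2],np.uint8); m[r[0]:r[1],r[2]:r[3]]=cv2.inRange(h,(24,120,60),(36,255,255))[r[0]:r[1],r[2]:r[3]]
    v,u=np.nonzero(m); W=plane(c[n],np.c_[u,v],29)[:,:2]
    for it in range(3):
        e=np.array([np.cos(a0),np.sin(a0)]);f=np.array([-e[1],e[0]])
        L=np.c_[(W-P0)@e,(W-P0)@f]
        res=[]
        for s in(1,-1):
            k=(L[:,0]>-42)&(L[:,0]<32)&(abs(L[:,1]*s-26.5)<8)
            p=np.polyfit(L[k,0],L[k,1],1);res.append(p)
        res=np.array(res); a0+=res[:,0].mean(); P0=P0+f*res[:,1].mean()
    sl=abs(L[:,1])>18
    print(n,"yaw",a0,"P",P0,res.round(3).tolist(),"rail x extent L/R", [(np.percentile(L[sl&(L[:,1]*s>0),0],[1,99])).round(1) for s in(1,-1)])
E
python3 d.py
```

```text
scene yaw 0.062317005199964345 P [ 591.95772405 -106.24682247] [[-0.005, 26.457], [0.005, -26.457]] rail x extent L/R [array([-85.9,  33.3]), array([-85.3,  34.8])]
top yaw 0.056429539328070426 P [ 592.0366194  -107.52050539] [[-0.011, 26.647], [0.009, -26.744]] rail x extent L/R [array([-88.9,  33.1]), array([-87.2,  32.7])]
```

```bash
cat > go.py <<'E'
import sys
from h import *
from scipy.spatial.transform import Rotation as Ro
A=0.058;P=np.array([591.5,-107.]);e=np.array([np.cos(A),np.sin(A)]);f=np.array([-e[1],e[0]])
def shift(x,y,z,yaw=A):
    "dock x,y and world z of TCP; tool pointing down, tool x at 'yaw' mod pi"
    s=monitor.observe(); R=Ro.from_rotvec(s["tool_rot"]); p=np.r_[P+x*e+y*f,z]
    d=R.inv().apply(p-s["ee_pos"])/10
    best=None
    for k in(0,np.pi):
        T=Ro.from_euler('z',yaw+k)*Ro.from_euler('x',np.pi)
        q=(R.inv()*T).as_rotvec()
        if best is None or np.linalg.norm(q)<np.linalg.norm(best): best=q
    return best.round(4),d.round(3)
def dock():
    s=monitor.observe(); w=s["ee_pos"][:2]-P; R=Ro.from_rotvec(s["tool_rot"])
    print("t",round(s["time"],2),"dock",(w@e).round(1),(w@f).round(1),"z",s["ee_pos"][2].round(1),"F",s["wrist_force"].round(1),"w",round(s["width"],3),"toolx",R.as_matrix()[:,0].round(3),"j",s["joints"].round(2))
if __name__=="__main__":
    dock()
    v=list(map(float,sys.argv[1:]))
    for i in range(0,len(v),3): print(v[i:i+3],*shift(*v[i:i+3]))
E
python3 go.py -117 -3.5 160  -117 -3.5 48
```

```text
t 0.3 dock -356.1 -440.6 z 219.2 F [ 0.  -0.1 -0.1] w 1.0 toolx [ 0.908  0.418 -0.   ] j [ 1.1   0.42 -0.01  1.61  0.    1.11 -0.05]
[-117.0, -3.5, 160.0] [-4.000e-04  1.000e-04  3.738e-01] [ 38.222 -31.962   5.936]
[-117.0, -3.5, 48.0] [-4.000e-04  1.000e-04  3.738e-01] [ 38.223 -31.957  17.136]
```

>>> carry_out:
  moves: [0,0,0.1,9,-8,1.5,0,0,0,0.2,18,-16,3,0,0,0,0.3,27,-24,4.5,0,0,0,0.37,35,-30,5.9,0,0,0,0.374,38.2,-32,5.9,0,0,0,0.374,38.2,-32,5.9,0,0,0,0.374,38.2,-32,5.9,0,0,0,0.374,38.2,-32,5.9,0,0,0,0.374,38.2,-32,5.9,0,0,0,0.374,38.2,-32,5.9,0,0,0,0.374,38.2,-32,5.9,0,0,0,0.374,38.2,-32,5.9,0,0,0,0.374,38.2,-32,5.9,0,0,0,0.374,38.2,-32,5.9,0,0,0,0.374,38.2,-32,5.9,0]
  force: 10

```text
time: 1.8
ee_pos: [474.2, -118.0, 160.5]
tool_rot: [-3.14, -0.088, 0.0]
wrist_force: [-0.5, -0.4, 0.8]
width: 1.001
```

```bash
python3 go.py -117 -3.5 48
python3 - <<'E'
from h import *
for n,(y,x) in(("top",(170,330)),("scene",(210,150))):
    c=optics.read_camera(n); cv2.imwrite(f"pics/{n}1.png",cv2.resize(c["img"][y:y+160,x:x+180,::-1],None,fx=3.5,fy=3.5,interpolation=2))
E
```

```text
t 1.8 dock -117.7 -4.2 z 160.5 F [-0.5 -0.4  0.8] w 1.001 toolx [ 0.998  0.056 -0.   ] j [ 0.38  0.26 -0.22  2.    0.07  0.9  -1.4 ]
[-117.0, -3.5, 48.0] [-0.0001  0.0001 -0.0019] [ 0.071 -0.072 11.249]
```

View pics/scene1.png

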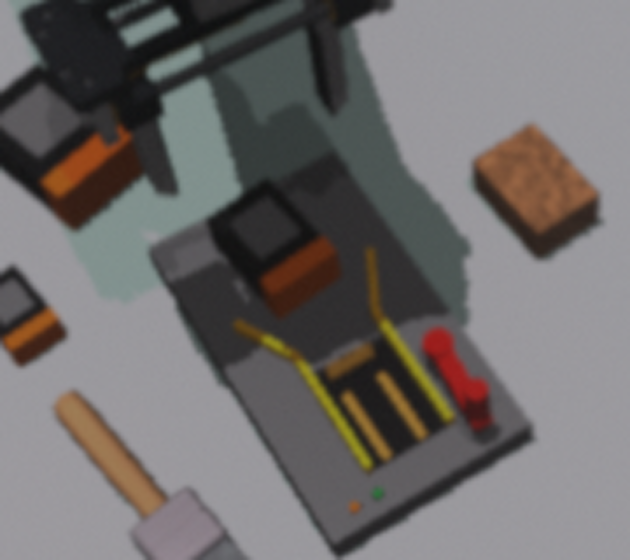

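The jaws straddle the battery at crop (265,240). Next I'll descend and close gently, which also squares the battery up.

>>> carry_out:
  moves: [0,0,0,0.07,-0.07,4,0,0,0,0,0.07,-0.07,8,0,0,0,0,0.07,-0.07,10,0,0,0,0,0.07,-0.07,11,0,0,0,0,0.07,-0.07,11.25,0,0,0,0,0.07,-0.07,11.25,0,0,0,0,0.07,-0.07,11.25,0.3,0,0,0,0.07,-0.07,11.25,0.4,0,0,0,0.07,-0.07,11.25,0.45,0,0,0,0.07,-0.07,11.25,0.5,0,0,0,0.07,-0.07,11.25,0.55,0,0,0,0.07,-0.07,11.25,0.6,0,0,0,0.07,-0.07,11.25,0.6,0,0,0,0.07,-0.07,11.25,0.6]
  force: 10

```text
time: 3.3
ee_pos: [475.0, -117.0, 48.0]
tool_rot: [-3.14, -0.089, 0.0]
wrist_force: [-0.9, -1.3, 1.6]
width: 0.503
```

```bash
cat > snap.py <<'E'
import sys
from h import *
for n,(y,x) in(("top",(170,330)),("scene",(230,170))):
    c=optics.read_camera(n); cv2.imwrite(f"pics/{n}{sys.argv[1]}.png",cv2.resize(c["img"][y:y+150,x:x+150,::-1],None,fx=4,fy=4,interpolation=2))
E
python3 snap.py 2;python3 go.py -45 0 48
```

```text
t 3.4 dock -116.9 -3.2 z 48.0 F [-1.2 -1.3  1.4] w 0.509 toolx [ 0.998  0.057 -0.   ] j [ 0.34  0.44 -0.2   2.07  0.14  0.65 -1.46]
[-45.0, 0.0, 48.0] [-0.0001  0.     -0.0014] [ 7.185 -0.334  0.   ]
```

View pics/scene2.png

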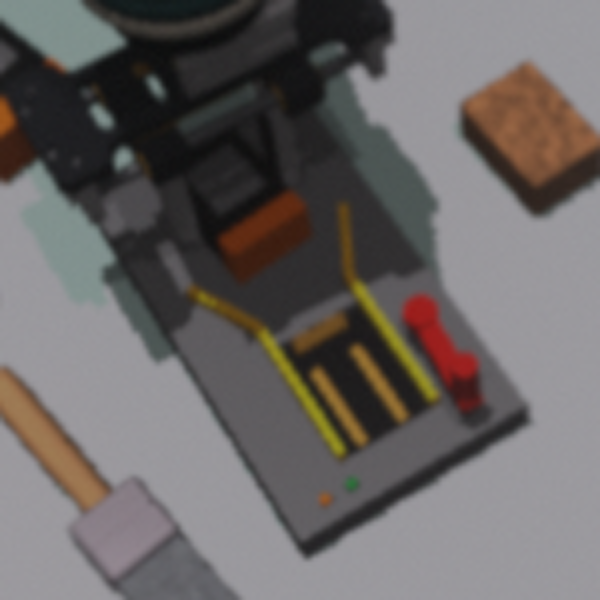

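The jaws hold the battery, now squared up in front of the rails, with its orange nose at crop (265,235). I'll centre it and slide it forward.

>>> carry_out:
  moves: [0,0,0,0.2,-0.15,0,0.6,0,0,0,0.5,-0.33,0,0.6,0,0,0,1,-0.33,0,0.6,0,0,0,1.5,-0.33,0,0.6,0,0,0,2,-0.33,0,0.6,0,0,0,2.5,-0.33,0,0.6,0,0,0,3,-0.33,0,0.6,0,0,0,3.5,-0.33,0,0.6,0,0,0,4,-0.33,0,0.6,0,0,0,4.5,-0.33,0,0.6,0,0,0,5,-0.33,0,0.6,0,0,0,5.5,-0.33,0,0.6,0,0,0,6,-0.33,0,0.6,0,0,0,6.4,-0.33,0,0.6,0,0,0,6.8,-0.33,0,0.6,0,0,0,6.8,-0.33,0,0.6]

```text
time: 5.0
ee_pos: [542.7, -110.3, 47.6]
tool_rot: [3.14, 0.088, -0.001]
wrist_force: [-0.5, -4.6, -3.4]
width: 0.494
```

```bash
python3 snap.py 3;python3 go.py -45 0 48
```

```text
t 5.1 dock -49.2 -0.2 z 47.7 F [-0.6 -4.7 -4.1] w 0.497 toolx [ 0.998  0.056 -0.001] j [ 0.3   0.53 -0.19  1.91  0.15  0.72 -1.49]
[-45.0, 0.0, 48.0] [-0.      0.0006 -0.0018] [ 0.421 -0.026 -0.029]
```

View pics/scene3.png

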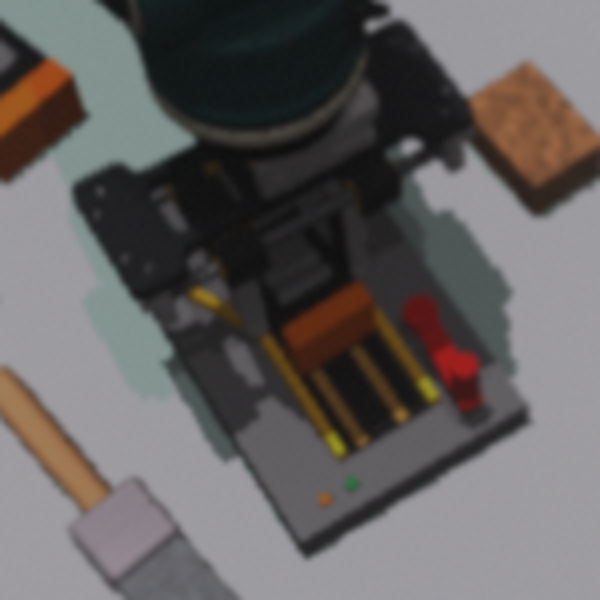

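View pics/top3.png

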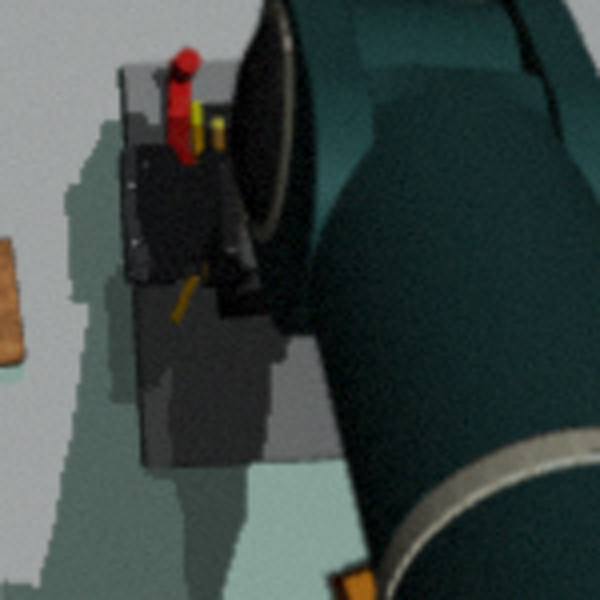

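The nose is between the straight rails at crop (330,325). I'll release, rise, go behind the tail and close the fingers.

>>> carry_out:
  moves: [0,0,0,0,0,0,0.4,0,0,0,0,0,0,0.33,0,0,0,0,0,0,0.33,0,0,0,0,0,-2,0.33,0,0,0,0,0,-5,0.33,0,0,0,-3,0,-6,0.33,0,0,0,-6.3,-0.03,-6,0.6,0,0,0,-6.3,-0.03,-6,1,0,0,0,-6.3,-0.03,-6,1,0,0,0,-6.3,-0.03,-6,1,0,0,0,-6.3,-0.03,-6,1,0,0,0,-6.3,-0.03,-6,1]

```text
time: 6.3
ee_pos: [479.9, -113.1, 107.5]
tool_rot: [-3.14, -0.089, 0.001]
wrist_force: [-0.0, -0.4, -0.4]
width: 0.195
```

```bash
python3 snap.py 4;python3 go.py -112 0 40
```

```text
t 6.4 dock -112.0 0.3 z 107.5 F [-0.2  0.1 -0.5] w 0.113 toolx [ 0.998  0.056 -0.001] j [ 0.35  0.34 -0.21  2.03  0.1   0.78 -1.44]
[-112.0, 0.0, 40.0] [-0.0002  0.0009 -0.0016] [5.000e-03 2.900e-02 6.755e+00]
```

View pics/scene4.png

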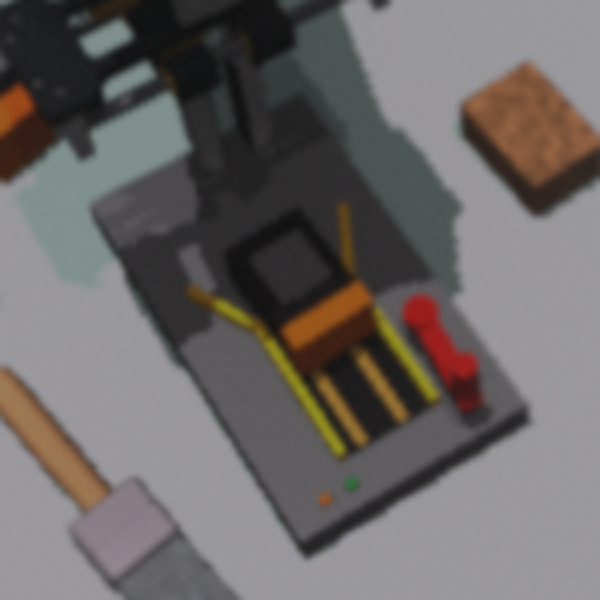

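The battery is free and square between the rails. I'll descend behind its tail and push slowly.

>>> carry_out:
  moves: [0,0,0,0,0.03,3,1,0,0,0,0,0.03,5.5,1,0,0,0,0,0.03,6.5,1,0,0,0,0,0.03,6.75,1,0,0,0,0,0.03,6.75,1,0,0,0,1,0.03,6.75,1,0,0,0,1.5,0.03,6.75,1,0,0,0,2,0.03,6.75,1,0,0,0,2.4,0.03,6.75,1,0,0,0,2.8,0.03,6.75,1,0,0,0,3.2,0.03,6.75,1,0,0,0,3.6,0.03,6.75,1,0,0,0,4,0.03,6.75,1,0,0,0,4.4,0.03,6.75,1,0,0,0,4.7,0.03,6.75,1,0,0,0,5,0.03,6.75,1,0,0,0,5,0.03,6.75,1]

```text
time: 8.1
ee_pos: [530.3, -110.5, 40.0]
tool_rot: [-3.14, -0.089, -0.0]
wrist_force: [-0.5, -1.1, 0.3]
width: 0.003
```

```bash
python3 snap.py 5;python3 go.py -44 0 40
```

```text
t 8.2 dock -61.7 -0.1 z 40.0 F [-0.   0.1 -0.6] w 0.005 toolx [ 0.998  0.056 -0.   ] j [ 0.3   0.52 -0.19  1.95  0.15  0.69 -1.49]
[-44.0, 0.0, 40.0] [-0.0002  0.0003 -0.0015] [ 1.773 -0.008  0.003]
```

View pics/scene5.png

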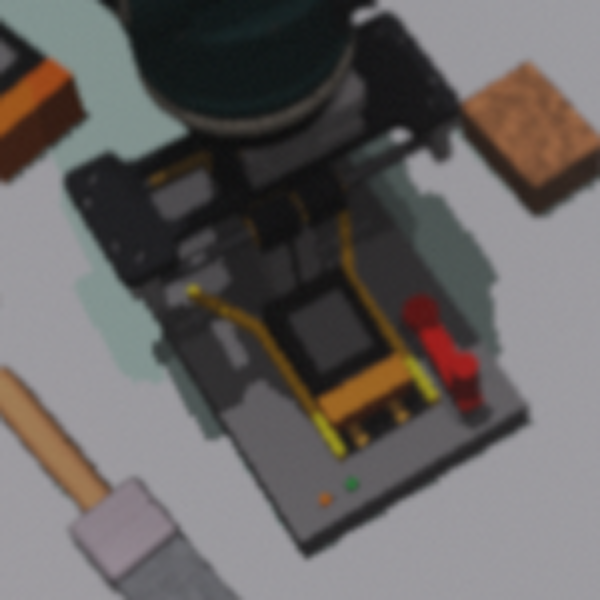

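The nose has tipped into the pocket at crop (370,395), and the tail is still on the deck edge. I'll push on until it reaches the end.

>>> carry_out:
  moves: [0,0,0,0.3,0,0,1,0,0,0,0.6,0,0,1,0,0,0,0.9,0,0,1,0,0,0,1.1,0,0,1,0,0,0,1.3,0,0,1,0,0,0,1.4,0,0,1,0,0,0,1.5,0,0,1,0,0,0,1.6,0,0,1,0,0,0,1.7,0,0,1,0,0,0,1.7,0,0,1]

```text
time: 9.2
ee_pos: [547.1, -109.7, 40.1]
tool_rot: [-3.14, -0.089, -0.0]
wrist_force: [-0.7, 0.9, -0.8]
width: 0.005
```

```bash
python3 snap.py 6;python3 go.py -43 0 40
```

```text
t 9.3 dock -44.5 -0.1 z 40.1 F [ 0.1  0.4 -0.1] w 0.003 toolx [0.998 0.057 0.   ] j [ 0.29  0.54 -0.19  1.91  0.15  0.71 -1.5 ]
[-43.0, 0.0, 40.0] [-0.0002 -0.0002 -0.0014] [ 0.15  -0.007  0.014]
```

View pics/scene6.png

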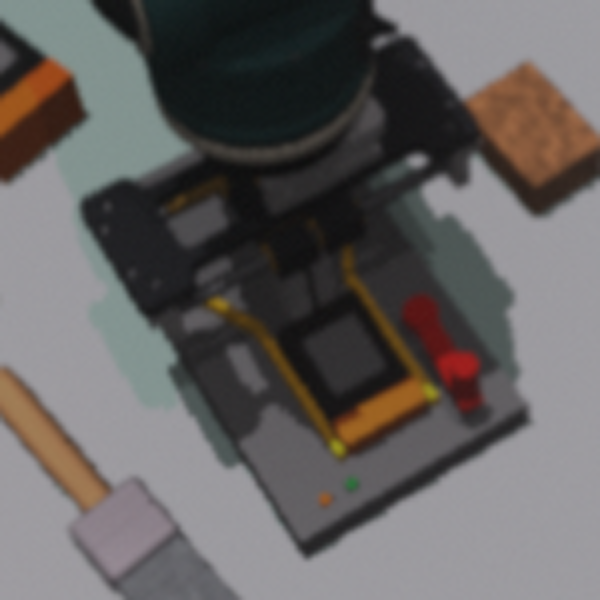

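The nose is almost at the far end at crop (385,415), with no force felt yet. I'll take another 3 mm slowly, then back off and look.

>>> carry_out:
  moves: [0,0,0,0.1,0,0,1,0,0,0,0.15,0,0,1,0,0,0,0.2,0,0,1]

```text
time: 9.6
ee_pos: [548.6, -109.6, 39.9]
tool_rot: [-3.14, -0.089, 0.001]
wrist_force: [-5.8, -0.6, 0.3]
width: 0.003
```

>>> carry_out:
  moves: [0,0,0,0.05,0,0,1,0,0,0,0.1,0,0,1,0,0,0,0.1,0,0,1]

```text
time: 9.9
ee_pos: [548.7, -109.6, 39.6]
tool_rot: [-3.14, -0.088, 0.005]
wrist_force: [-6.9, -1.0, 1.5]
width: 0.004
```

```bash
python3 go.py -41 0 40
```

```text
t 9.9 dock -42.9 -0.1 z 39.6 F [-6.9 -1.   1.5] w 0.004 toolx [ 0.998  0.056 -0.003] j [ 0.29  0.55 -0.19  1.9   0.15  0.71 -1.5 ]
[-41.0, 0.0, 40.0] [-0.0003  0.0029 -0.0017] [ 0.191 -0.015 -0.038]
```

Force is now −7 N and it has stopped advancing, so the nose is against the far wall. I'll back off, rise, and look with the view clear.

>>> carry_out:
  moves: [0,0,0,-0.5,0,0,1,0,0,0,-1,0,-2,1,0,0,0,-2,0,-6,1,0,0,0,-5,0,-9,1,0,0,0,-9,0,-9,1,0,0,0,-11,0,-9,1,0,0,0,-11,0,-9,1]

```text
time: 10.6
ee_pos: [437.3, -116.3, 130.5]
tool_rot: [3.14, 0.087, -0.003]
wrist_force: [-0.2, -0.4, 0.4]
width: 0.003
```

```bash
python3 snap.py 7;python3 go.py -24 0 75
```

```text
t 10.7 dock -152.1 -0.2 z 130.5 F [ 1.5 -0.6  0.3] w 0.005 toolx [ 0.998  0.056 -0.001] j [ 0.39  0.24 -0.22  2.1   0.07  0.81 -1.39]
[-24.0, 0.0, 75.0] [ 0.0003  0.0011 -0.0019] [12.816 -0.046  5.531]
```

View pics/scene7.png

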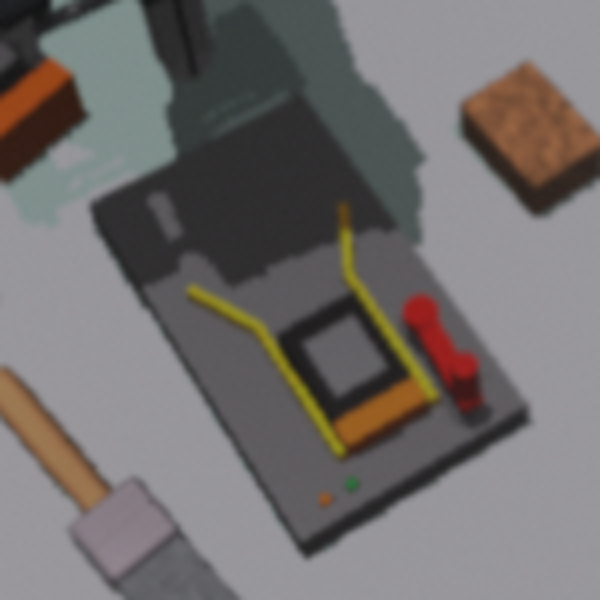

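View pics/top7.png

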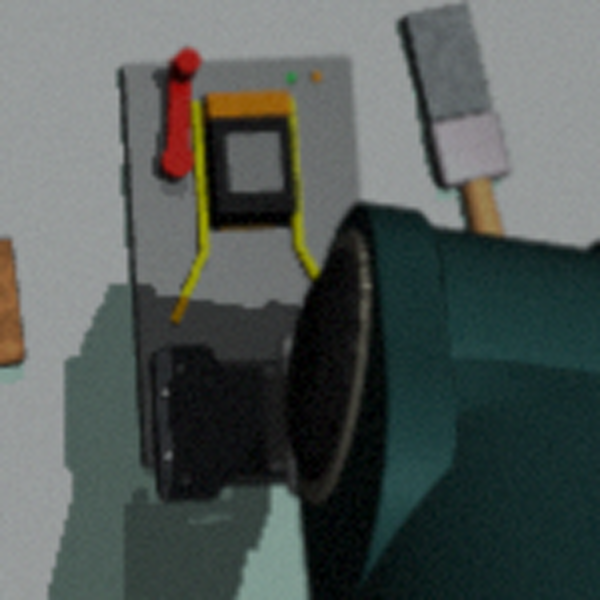

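The battery is in the pocket, with a brass sliver of the cheek visible behind its tail at top crop (230,228). The keeper is still open. I'll move over the tail at about x = −26 and press it down.

>>> carry_out:
  moves: [0,0,0,4,0,0,1,0,0,0,8,-0.05,0,1,0,0,0,11,-0.05,1,1,0,0,0,12.5,-0.05,3,1,0,0,0,12.6,-0.05,5,1,0,0,0,12.6,-0.05,6,1,0,0,0,12.6,-0.05,6.4,1,0,0,0,12.6,-0.05,6.6,1,0,0,0,12.6,-0.05,6.6,1]

```text
time: 11.6
ee_pos: [565.6, -108.5, 64.9]
tool_rot: [3.14, 0.088, -0.001]
wrist_force: [0.2, -1.1, 0.2]
width: 0.007
```

```bash
python3 go.py -26 0 54
```

```text
t 11.6 dock -25.9 -0.0 z 64.9 F [ 0.2 -1.1  0.2] w 0.007 toolx [ 0.998  0.056 -0.   ] j [ 0.29  0.53 -0.2   1.85  0.15  0.78 -1.5 ]
[-26.0, 0.0, 54.0] [ 0.0004  0.0004 -0.002 ] [-0.01  -0.002  1.089]
```

>>> carry_out:
  moves: [0,0,0,0,0,0.2,1,0,0,0,0,0,0.4,1,0,0,0,0,0,0.5,1,0,0,0,0,0,0.6,1,0,0,0,0,0,0.7,1]

```text
time: 12.1
ee_pos: [565.5, -108.8, 58.5]
tool_rot: [3.139, 0.087, -0.001]
wrist_force: [-8.1, -0.4, 15.2]
width: 0.001
```

>>> carry_out:
  moves: [0,0,0,0,0,0.1,1,0,0,0,0,0,0.2,1,0,0,0,0,0,0.3,1,0,0,0,0,0,0.4,1]

```text
time: 12.5
ee_pos: [565.5, -108.9, 54.6]
tool_rot: [3.139, 0.088, -0.001]
wrist_force: [-0.9, 0.2, -0.2]
width: 0.005
```

The force rose to 15 N, then dropped as the tail snapped past the spring. I'll press to the floor to confirm.

>>> carry_out:
  moves: [0,0,0,0,0,0.05,1,0,0,0,0,0,0.1,1,0,0,0,0,0,0.15,1,0,0,0,0,0,0.15,1]

```text
time: 12.9
ee_pos: [565.6, -108.9, 54.2]
tool_rot: [3.139, 0.088, -0.0]
wrist_force: [-8.3, 1.2, 22.0]
width: 0.004
```

```bash
python3 go.py -26 0 100
```

```text
t 12.9 dock -25.9 -0.4 z 54.2 F [-8.3  1.2 22. ] w 0.004 toolx [ 0.998  0.056 -0.   ] j [ 0.29  0.55 -0.2   1.85  0.15  0.75 -1.5 ]
[-26.0, 0.0, 100.0] [ 0.0013  0.0002 -0.0023] [-0.006 -0.029 -4.584]
```

The fingertips meet a hard stop at 40 mm, the fully-home height. I'll rise, back off and inspect.

>>> carry_out:
  moves: [0,0,0,0,0,-2,1,0,0,0,0,0,-6,1,0,0,0,-4,0,-8,1,0,0,0,-8,0,-8,1,0,0,0,-12,0,-8,1,0,0,0,-12,0,-8,1]

```text
time: 13.5
ee_pos: [441.7, -116.0, 134.1]
tool_rot: [3.139, 0.085, -0.003]
wrist_force: [0.5, 1.3, 0.2]
width: 0.006
```

```bash
python3 snap.py 8
cat > k.py <<'E'
from go import *
for n,roi in(("top",(170,260,355,430)),("scene",(280,370,190,305))):
    c=optics.read_camera(n);h=cv2.cvtColor(c["img"],cv2.COLOR_RGB2HSV)
    m=cv2.inRange(h,(0,150,60),(5,255,255))|cv2.inRange(h,(174,150,60),(180,255,255))
    q=np.zeros_like(m);q[roi[0]:roi[1],roi[2]:roi[3]]=m[roi[0]:roi[1],roi[2]:roi[3]]
    v,u=np.nonzero(q)
    for z in(49,78):
        W=plane(c,np.c_[u,v],z)[:,:2]-P; L=np.c_[W@e,W@f]
        print(n,z,"x",np.percentile(L[:,0],[1,99]).round(1),"far end",L[L[:,0]>L[:,0].max()-8].mean(0).round(1),"near end",L[L[:,0]<L[:,0].min()+8].mean(0).round(1))
    # battery orange band + grey label
    m=cv2.inRange(h,(8,150,90),(22,255,255)); q=np.zeros_like(m);q[roi[0]:roi[1],roi[2]:roi[3]]=m[roi[0]:roi[1],roi[2]:roi[3]]
    k=max(cv2.findContours(q,0,1)[0],key=cv2.contourArea); b=cv2.boxPoints(cv2.minAreaRect(k))
    W=plane(c,b,40)[:,:2]-P;print(n,"orange",np.c_[W@e,W@f].round(1).tolist())
E
python3 k.py;python3 go.py
```

```text
top 49 x [-9.3 58.3] far end [54.5 33.2] near end [-5.4 42.7]
top 78 x [-14.3  51.4] far end [47.8 37.7] near end [-10.5  46.9]
top orange [[34.7, 20.3], [33.2, -25.1], [21.7, -24.4], [23.3, 21.0]]
scene 49 x [-7.7 57.8] far end [55.  36.4] near end [-4.5 42.5]
scene 78 x [ 6.5 69.9] far end [67.2 29.6] near end [ 9.8 35.5]
scene orange [[22.4, -25.2], [19.8, 23.0], [37.9, 22.5], [40.2, -25.2]]
t 13.7 dock -145.0 0.0 z 134.3 F [-0.4  0.   0.4] w 0.007 toolx [0.998 0.056 0.001] j [ 0.39  0.25 -0.23  2.08  0.08  0.82 -1.4 ]
```

View pics/scene8.png

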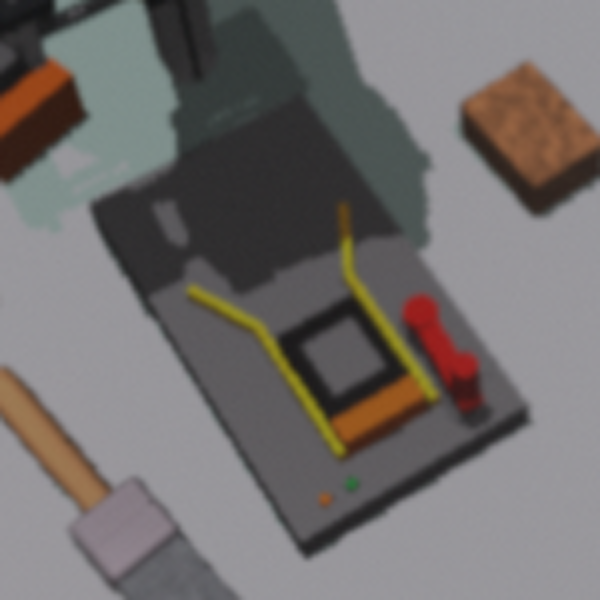

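View pics/top8.png

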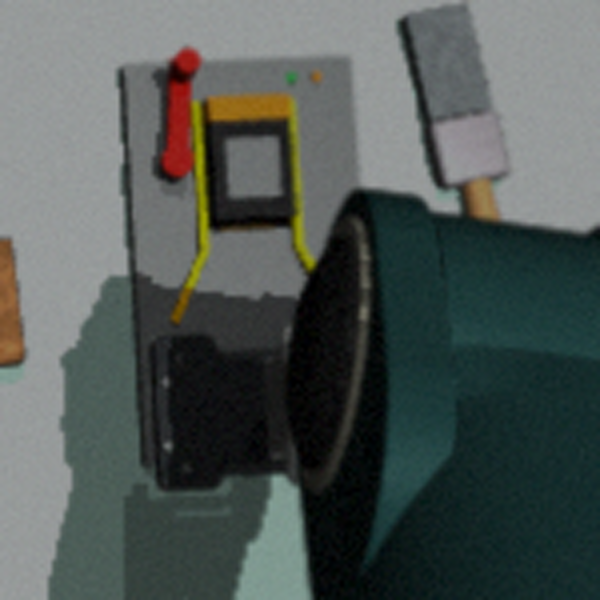

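The battery lies flat with its nose at about x = 34–38 mm; both views agree to within calibration. The keeper knob is near dock (49.5, 37.5), an angle of about 0.1 rad. I'll push the knob with closed fingers: first in −y from its left side, then in −x.

>>> carry_out:
  moves: [0,0,0,4,-1.5,0,1,0,0,0,8,-3,0,1,0,0,0,12,-4.5,0,1,0,0,0,16,-6,0,1,0,0,0,19.3,-7.2,0,1,0,0,0,19.3,-7.2,0,1,0,0,0,19.3,-7.2,2,1,0,0,0,19.3,-7.2,4,1,0,0,0,19.3,-7.2,6,1,0,0,0,19.3,-7.2,6.4,1,0,0,0,19.3,-7.2,6.4,1]

```text
time: 14.8
ee_pos: [635.4, -32.7, 69.8]
tool_rot: [3.139, 0.088, -0.001]
wrist_force: [0.7, -0.3, 0.1]
width: 0.0
```

```bash
python3 snap.py 9;python3 go.py 49 57 70 47.8 47 70 43.6 37 70 38.8 30 70 33 24 70
```

```text
t 14.9 dock 48.8 71.6 z 71.2 F [-0.4 -0.8  0.1] w 0.005 toolx [0.998 0.056 0.002] j [ 0.17  0.61 -0.23  1.69  0.17  0.86 -1.65]
[49.0, 57.0, 70.0] [ 0.0013 -0.0016 -0.002 ] [0.023 1.457 0.121]
[47.8, 47.0, 70.0] [ 0.0013 -0.0016 -0.002 ] [-0.095  2.457  0.122]
[43.6, 37.0, 70.0] [ 0.0013 -0.0016 -0.002 ] [-0.513  3.458  0.123]
[38.8, 30.0, 70.0] [ 0.0013 -0.0016 -0.002 ] [-0.992  4.159  0.123]
[33.0, 24.0, 70.0] [ 0.0013 -0.0016 -0.002 ] [-1.571  4.76   0.123]
```

View pics/scene9.png

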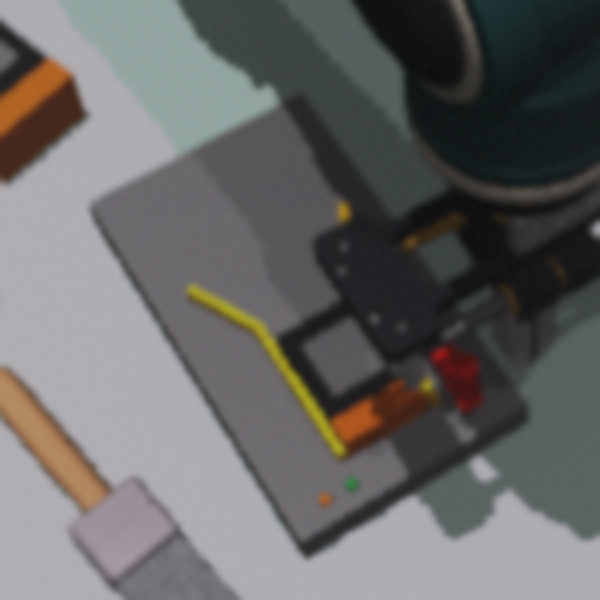

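The fingers stand left of the knob, which is at crop (460,375). Phase A: push in −y, following the arc.

>>> carry_out:
  moves: [0,0,0,0,0.7,0.1,1,0,0,0,0,1.45,0.1,1,0,0,0,-0.03,2,0.1,1,0,0,0,-0.1,2.45,0.1,1,0,0,0,-0.27,3,0.1,1,0,0,0,-0.5,3.45,0.1,1,0,0,0,-0.75,3.8,0.1,1,0,0,0,-1,4.15,0.1,1,0,0,0,-1.3,4.5,0.1,1,0,0,0,-1.55,4.75,0.1,1,0,0,0,-1.55,4.75,0.1,1]

```text
time: 16.0
ee_pos: [622.9, -81.5, 70.2]
tool_rot: [3.139, 0.087, 0.002]
wrist_force: [-0.2, -0.6, -0.2]
width: 0.004
```

```bash
python3 snap.py 10;python3 go.py 35 24 70
```

```text
t 16.1 dock 33.2 24.0 z 70.3 F [ 0.5  0.6 -0.1] w 0.006 toolx [0.998 0.056 0.002] j [ 0.24  0.6  -0.22  1.71  0.17  0.85 -1.57]
[35.0, 24.0, 70.0] [ 0.0014 -0.0016 -0.0021] [0.184 0.002 0.028]
```

View pics/scene10.png

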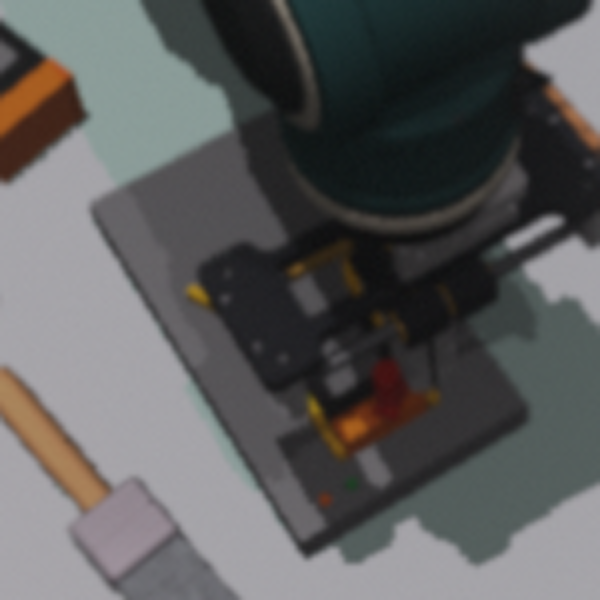

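The knob has swung to crop (390,385), at θ of about 0.85. Phase B: go round to its +x side and push in −x.

>>> carry_out:
  moves: [0,0,0,0,-0.8,0,1,0,0,0,1.3,-0.8,0,1,0,0,0,2.5,-0.8,0,1,0,0,0,2.5,0.4,0,1,0,0,0,2.5,1.5,0,1,0,0,0,2.5,2.4,0,1,0,0,0,2,2.4,0,1,0,0,0,1.5,2.4,0,1,0,0,0,1,2.6,0,1,0,0,0,0.5,2.8,0,1,0,0,0,0,3,0,1,0,0,0,-0.4,3,0,1,0,0,0,-0.8,3.1,0,1,0,0,0,-1.2,3.1,0,1,0,0,0,-1.5,3.1,0,1,0,0,0,-1.7,3.1,0,1,0,0,0,-1.8,3.1,0,1,0,0,0,-1.8,3.1,0,1,0,0,0,-1.8,3.1,0,1]

```text
time: 18.0
ee_pos: [606.9, -112.8, 70.2]
tool_rot: [3.139, 0.088, 0.002]
wrist_force: [0.5, -0.4, -0.8]
width: 0.002
```

```bash
python3 snap.py 11;python3 go.py 35 24 70
```

```text
t 18.1 dock 15.1 -6.7 z 70.2 F [ 0.8  0.5 -0.2] w 0.01 toolx [0.998 0.056 0.001] j [ 0.3   0.58 -0.22  1.74  0.17  0.83 -1.51]
[35.0, 24.0, 70.0] [ 0.0012 -0.0013 -0.0019] [ 1.987 -3.077  0.016]
```

View pics/scene11.png

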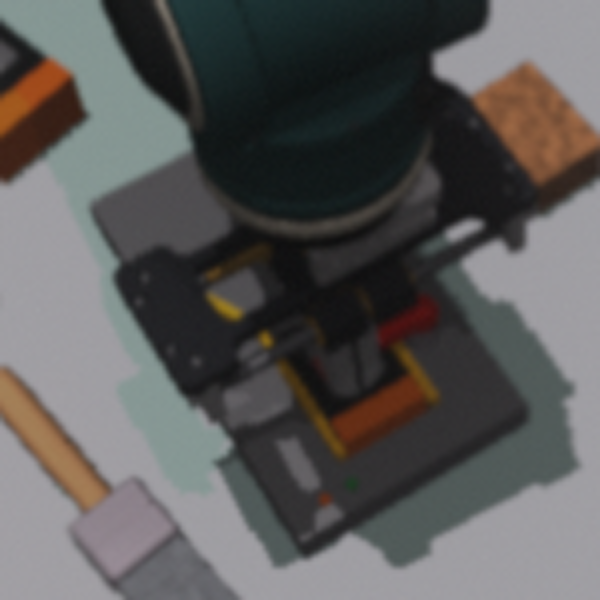

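The keeper arm lies across the battery at crop (405,320). I'll back off in +x, rise, and move away to the right.

>>> carry_out:
  moves: [0,0,0,0.7,0,0,1,0,0,0,1.5,0,0,1,0,0,0,1.5,0,-3,1,0,0,0,1.5,0,-7,1,0,0,0,1.5,0,-10,1,0,0,0,-2,2,-12,1,0,0,0,-6,5,-12,1,0,0,0,-10,9,-12,1,0,0,0,-14,13,-12,1,0,0,0,-16,17,-12,1,0,0,0,-16,20,-12,1,0,0,0,-16,20,-12,1,0,0,0,-16,20,-12,1]

```text
time: 19.4
ee_pos: [458.6, -321.9, 190.1]
tool_rot: [3.14, 0.086, 0.002]
wrist_force: [0.7, 2.1, -0.1]
width: 0.003
```

```bash
python3 snap.py 12;python3 go.py
python3 - <<'E'
from go import *
a=cv2.imread("pics/top0.png")
c=optics.read_camera("top")["img"][:,:,::-1]; cv2.imwrite("pics/top13.png",c)
E
```

```text
t 19.5 dock -144.7 -205.3 z 190.1 F [-0.3  0.2 -0.3] w 0.005 toolx [0.998 0.058 0.001] j [ 0.68  0.34 -0.16  1.81  0.06  1.   -1.01]
```

View pics/scene12.png

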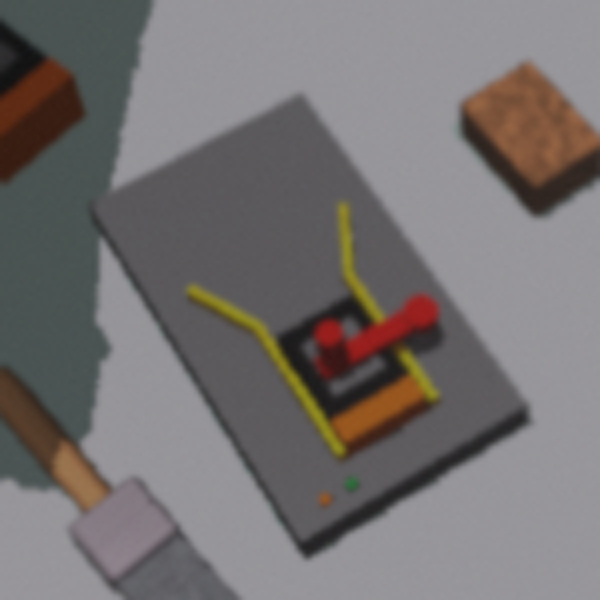

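View pics/top13.png

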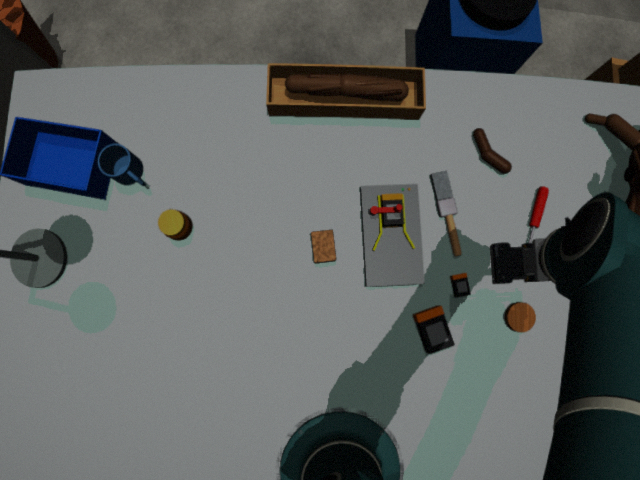

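The keeper arm is across the middle of the battery (knob at scene crop (330,345), top view (400,210)). The battery is flat, and the brush, cork block and jar are where they started. The robot is clear, so I'll hand in.

```bash
python3 -c "
from rig import job_done
print(job_done())"
```

```text
the job is handed in; nothing more can be done
None
```

The battery is in the dock, flat and fully home, with the red keeper swung across it. I handed the job in at about 19.5 s of the 64 s allowed; the interface gives no verdict.

**What I did:**
- I squared the middle-sized battery with a light grip and slid it along the deck into the rails without lifting it.
- I then pushed its tail with closed fingers until the nose tipped into the pocket and met the far wall, at about 7 N.
- I pressed the tail down past the spring, and finally pushed the keeper knob round in two stages.

**Last checks:**
- **Pressing down:** the force read about 15 N on the spring, dropped as the tail went past, then met a hard stop with the fingertips at 40 mm, which is the fully home height.
- **Keeper:** the final pictures show the arm across the middle of the battery. From where the fingers stopped, I put it at roughly 1.57 rad.
- **Bystanders:** the brush, cork block and wax jar look unmoved in the top view. I compared them by eye, not by measurement.
- **Robot:** it stands clear of everything.

**Disagreement:** before the keeper was shut, the two cameras differed by up to about 5 mm on where the battery's nose end lay. The top view put it at about 34 mm past the pocket's middle and the scene view at about 39 mm; a centred battery would read 35 mm. I put this down to calibration and to the scene view also catching the orange end face.

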